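# Everyone back in their own tray

## Task

The three things in the coloured trays have been mixed up: put the red tape measure in the red tray, the blue spray can in the blue tray and the yellow torch in the yellow tray, each upright in the middle. Make room by standing one of them in the empty grey tray for a while; in the end the grey tray is empty again. Do not knock anything over, and do not shift the polish tin, the roll of packing tape or the padlock.

Things in the scene. Friction and masses are not known exactly. Their poses are not given: they have to be found in the camera images.
- tape_measure: red tape measure standing upright: case 70 mm long (its x), 38 mm thick (its y, the flat sides to grip), 65 mm high (upper 20 mm only 52 mm long); a small steel hook sticks out 6 mm at +x. About 0.22 kg. Origin: centre of its underside; z up. Starts in a tray that is not its own.
- spray_can: blue spray can standing upright: 50 mm across up to 98 mm, then a 38 mm cap, 130 mm high in all, white band around its lower half. About 0.2 kg. Origin: centre of its underside; z up. Starts in a tray that is not its own.
- torch: yellow torch standing on its lens: head 54 mm across up to 30 mm, tapering to a round 36 mm barrel from 48 to 132 mm, black end, 138 mm high in all. About 0.18 kg. Origin: centre of its underside; z up (towards its tail). Starts in a tray that is not its own.
- red_tray: red round tray, fixed to the worktop: 130 mm across the rim, 8 mm high, flat inner floor about 108 mm across and 4 mm above the worktop, rim about 4 mm thick. Origin: centre of its underside, on the worktop; z up.
- blue_tray: blue round tray, fixed to the worktop: 130 mm across the rim, 8 mm high, flat inner floor about 108 mm across and 4 mm above the worktop, rim about 4 mm thick. Origin: centre of its underside, on the worktop; z up.
- yellow_tray: yellow round tray, fixed to the worktop: 130 mm across the rim, 8 mm high, flat inner floor about 108 mm across and 4 mm above the worktop, rim about 4 mm thick. Origin: centre of its underside, on the worktop; z up.
- grey_tray: grey round tray, fixed to the worktop: 130 mm across the rim, 8 mm high, flat inner floor about 108 mm across and 4 mm above the worktop, rim about 4 mm thick. Origin: centre of its underside, on the worktop; z up. The spare place: empty at the start and at the end.
- polish_tin: loose flat shoe polish tin, black with a green lid, 68 mm across, 24 mm high, lying between the trays. Origin: centre of its underside. Not to be shifted.
- packing_tape: loose roll of brown packing tape lying flat between the trays, 72 mm across, 24 mm high. Origin: centre of its underside. Not to be shifted.
- padlock: loose black padlock lying flat between the trays, body 36 x 46 mm, 20 mm high, steel shackle reaching 47 mm from the origin along its x. Origin: centre of the body's underside. Not to be shifted.
Mind the look-alikes: they are no part of the job. Of the things that look like the spray_can, the smaller one is meant. Of the things that look like the yellow_tray, take the one that is farthest from the robot's base at the start.

How it is judged (in metres and radians):
On the way:
1. one of the three things stands released and upright in the grey tray (((horizontal distance between tape_measure and grey_tray below 0.03 m and z of tape_measure in the frame of grey_tray below 0.01 m and angle between tape_measure's own z axis and vertical below 0.12 rad and contact force between the fingers and tape_measure below 0.05 N and linear speed of tape_measure below 0.02 m/s) or (horizontal distance between spray_can and grey_tray below 0.03 m and z of spray_can in the frame of grey_tray below 0.01 m and angle between spray_can's own z axis and vertical below 0.12 rad and contact force between the fingers and spray_can below 0.05 N and linear speed of spray_can below 0.02 m/s) or (horizontal distance between torch and grey_tray below 0.03 m and z of torch in the frame of grey_tray below 0.01 m and angle between torch's own z axis and vertical below 0.12 rad and contact force between the fingers and torch below 0.05 N and linear speed of torch below 0.02 m/s))), for 0.2 s.
At the end, for the whole second after the job is handed in: Each thing stands upright (within 0.12 rad), released and at rest on the floor of the tray of its own colour, its centre within 15 mm of the tray's centre; so the grey tray is empty (horizontal distance between tape_measure and red_tray below 0.015 m and z of tape_measure in the frame of red_tray below 0.01 m and angle between each of tape_measure, spray_can, torch's own z axis and vertical below 0.12 rad and contact force between the fingers and tape_measure below 0.05 N and linear speed of each of tape_measure, spray_can, torch below 0.02 m/s and horizontal distance between spray_can and blue_tray below 0.015 m and z of spray_can in the frame of blue_tray below 0.01 m and contact force between the fingers and spray_can below 0.05 N and horizontal distance between torch and yellow_tray below 0.015 m and z of torch in the frame of yellow_tray below 0.01 m and contact force between the fingers and torch below 0.05 N); the robot touches nothing.
It fails at once if one of the three things is knocked over (tilted by more than 1 rad) (angle between any of tape_measure, spray_can, torch's own z axis and vertical above 1 rad).
It fails at once if polish tin, packing tape or padlock shifted by more than 15 mm (distance of any of polish_tin, packing_tape, padlock from where it was at the start of the episode above 0.015 m).
It also fails if it takes over 96 s, if anything falls off the work surface, if the arm or the gripper's body presses on something with over 40 N, if the wrist force passes 120 N, or if a joint passes its speed limit or range.

## Robot

A 6-joint arm with a two-finger parallel gripper is mounted at the origin on the work surface. World frame = base frame: x ahead of the robot, y to its left, z up, the work surface at z = 0. Lengths are in mm, angles in rad, forces in N, time in s.
With the tool pointing down it reaches from about 325 to 900 mm from the base axis. Payload 3.5 kg.
Tool frame: the origin (TCP) lies between the finger pads; the fingertips stand bot.tip_reach ahead of it and the grasp point (between the pads) lies 6 mm ahead of it (bot.tip_reach is the distance from the TCP to the fingertips, in mm); z points along the fingers, y is the direction in which the jaws open and shut (so a half turn about z gives the same grasp; the last joint's range is limited). The gripper opens to 85 mm and grips with 20 to 120 N. Pads are 22 mm wide; open, the fingers measure 114 mm over their backs; the gripper's body (76 mm by 85 mm) begins 54 mm behind the grasp point. The pads swing forward as they close: fully open they stand 13 mm farther back than shut.
Start: joints at [-1.224, 0.276, -0.026, 1.268, 0, 1.467], TCP at [271.729, -562.837, 256.313] pointing down, gripper open.
Joint ranges: [-3.12, 3.12], [-0.85, 1.88], [-1.08, 1.24], [-1.95, 2.15], [-1.57, 1.53], [-3.14, 3.14]. Speed limits (rad/s): [2.57, 2.57, 3.14, 3.14, 3.14, 3.14].

## Interface

Orientations are given as [roll, pitch, yaw] about the fixed x, y, z axes, in that order (R = Rz(yaw) Ry(pitch) Rx(roll)).
In Python, from rig import bot gives the robot as it stands. The module is installed in compiled form; this text tells all that it offers.
- The arm moves only by the tool send_rows, never from a script. Its argument "commands" is text: rows parted by semicolons, each of 6 numbers parted by spaces: the shift along the tool's x, y, z in mm, then the turn, a rotation vector about the tool's x, y, z in rad. In form: dx dy dz wx wy wz; .... A call has 1 to 10 rows; each row is the pose to reach, as a shift and turn from the pose commanded when the call began, along the tool's axes at that moment; what a row does not reach only later rows make up. A row lasts 1/8 s, in which the tool goes at most 62.5 mm and 10.7 degrees, less where a joint would pass 70% of its speed; a pose out of reach is approached as far as the arm can. A call with a gripper value outside its range is refused whole. "fingers" is the closure, from -1 (fully open) to 1 (shut), set as the call begins (left out, the last holds). The fingers move at their own pace and stop on an object; "newtons" is the grip in N (left out, the last holds). Time passes only in rows, so rows that repeat a pose let the fingers close. It gives the time, the measured TCP pose, the force and the opening at its end, in the units of the state.
- bot.read_state(): the state, without advancing time (a new reading comes with each control period).
- bot.grab_frame(name): name is "scene" or "top" or "wrist"; returns a dict with "img" (480x640x3 uint8, red, green, blue), "K" (3x3 intrinsics, pixels), "extrinsics" (4x4, takes a point from camera to world coordinates). Camera axes: x right, y down, z forward; pixel columns grow to the right and rows downward; lengths in mm; the calibration is good to about 2 mm. A picture is of the moment at which its call begins. There is no depth.
- bot.hand_in(): hands the job in, once; it reports no verdict.
The state is a dict: "time": time; "qpos": joint angles; "qd": joint speeds; "joint_efforts": joint torques, N m; "tcp_pos": TCP position; "orientation": TCP orientation; "force": force on the tool from outside, world axes, zero at the start; "moment": the same for the moment, N m; "finger_gap": finger opening in mm.
Only numpy, scipy, OpenCV 4.12 (cv2) and the standard library are available. Lean on these libraries where they do the work, as an engineer would, in place of code of your own. Each camera call takes 0.05 s, during which the arm holds its last target. There are 200 camera calls.

## Working session

There is one attempt and no reset: what is moved stays moved. The work goes in short steps, Python scripts to look and compute and a tool call to move; the robot and the scene stay as the last step left them, time stands still between calls to the robot, and variables do not carry over. Pictures are saved under pics/ and viewed, about 12 in all and at most 16, crops included, and the job is handed in when it is done.

Besides the shell and the picture viewer there is one more tool, called as name(argument=value, ...) on one line, values as JSON. send_rows: Moves the arm, as the interface text tells. Its arguments: {"type":"object","properties":{"commands":{"type":"string"},"fingers":{"type":"number"},"newtons":{"type":"number"}},"required":["commands"]}

```bash
mkdir -p pics
python3 - <<'E'
from rig import bot
import cv2,numpy as np
for n in("top","scene"):
    f=bot.grab_frame(n); cv2.imwrite(f"pics/{n}0.png",f["img"][:,:,::-1]); np.savez(f"pics/{n}0.npz",**f)
    print(n,f["K"].round(1).tolist(),f["extrinsics"].round(3).tolist())
print(bot.tip_reach,bot.read_state())
E
```

```text
top [[471.0, 0.0, 328.1], [0.0, 471.0, 245.1], [0.0, 0.0, 1.0]] [[0.014, -0.995, 0.096, 338.144], [-1.0, -0.015, -0.007, -18.662], [0.008, -0.096, -0.995, 956.733], [0.0, 0.0, 0.0, 1.0]]
scene [[545.9, 0.0, 305.9], [0.0, 545.9, 248.3], [0.0, 0.0, 1.0]] [[-0.189, 0.595, -0.781, 1309.054], [0.982, 0.101, -0.16, 152.765], [-0.017, -0.797, -0.604, 708.146], [0.0, 0.0, 0.0, 1.0]]
25.0 {'time': 0.1, 'qpos': array([-1.22439427e+00,  2.77086514e-01, -2.77938906e-02,  1.26800772e+00,
        6.00059896e-06,  1.46738431e+00]), 'qd': array([ 0.00143022, -0.00331456,  0.00331086,  0.00048113, -0.00055815,
       -0.00023595]), 'joint_efforts': array([-1.02886923e-03, -4.46710396e+01,  2.96127677e+01,  8.51107354e-03,
       -1.02631063e-04,  1.09036978e-05]), 'tcp_pos': array([ 271.50176864, -562.19202017,  255.22948039]), 'orientation': array([-3.13951265e+00, -2.21900431e-04,  4.49813836e-01]), 'force': array([-0.1534108 , -0.36237393, -0.43892405]), 'moment': array([ 0.02495034, -0.00122265,  0.04414505]), 'finger_gap': 85.47320874046676}
```

View pics/top0.png

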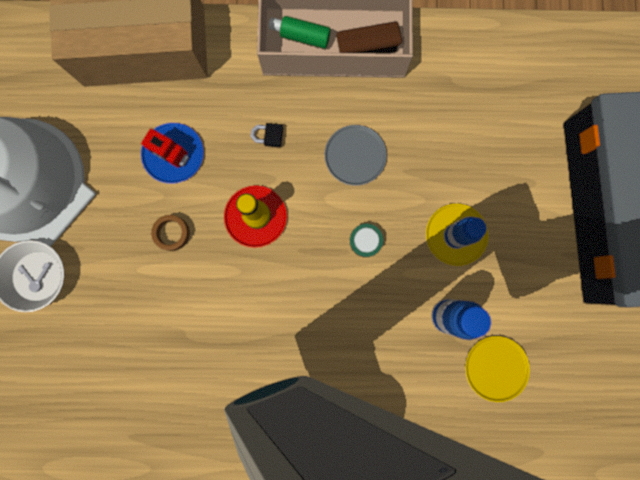

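View pics/scene0.png

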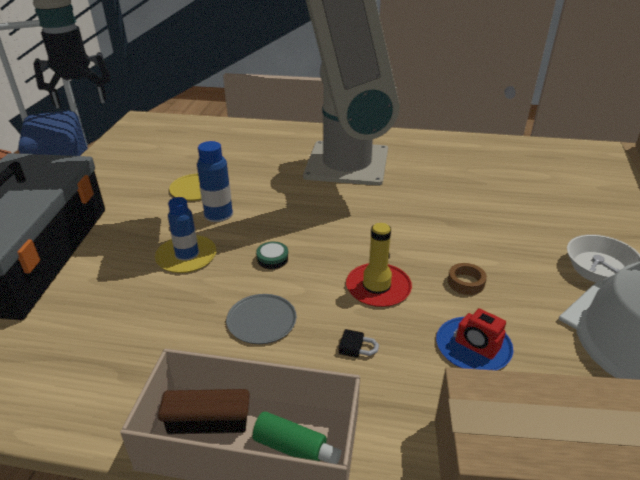

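Top view: blue tray (172,153) holds the tape measure, red tray (256,216) the torch and yellow tray (458,234) a can. The grey tray (356,154) is empty. A second yellow tray sits at (497,368), with a larger can beside it at (462,320).
The can at (465,232) is the smaller one. The yellow tray at (458,234) lies higher in the image, so it should be farther from the base. I'll measure both and check them in a crop.

```bash
cat > h.py <<'E'
import cv2,numpy as np
from scipy.optimize import least_squares
def proj(f,P):
    E=f["extrinsics"]; c=(np.asarray(P,float)-E[:3,3])@E[:3,:3]; p=c@f["K"].T; return p[...,:2]/p[...,2:]
def cast(f,uv,z):
    E=f["extrinsics"]; uv=np.atleast_2d(np.asarray(uv,float))
    d=np.c_[uv,np.ones(len(uv))]@np.linalg.inv(f["K"]).T@E[:3,:3].T
    return (E[:3,3]+d*((z-E[2,3])/d[:,2])[:,None])[:,:2]
def circ(P,r):
    s=least_squares(lambda c:np.hypot(*(P-c).T)-r,P.mean(0),loss="soft_l1",f_scale=1.5); return s.x,np.median(abs(np.hypot(*(P-s.x).T)-r))
RNG=dict(red=[(0,150,60),(6,255,255)],blue=[(100,120,40),(125,255,255)],yellow=[(22,180,60),(32,255,255)],grey=[(85,15,60),(120,90,160)])
def mask(img,col,roi=None):
    m=cv2.inRange(cv2.cvtColor(img,cv2.COLOR_RGB2HSV),*map(np.array,RNG[col]))
    if roi: k=np.zeros_like(m); a,b,c,d=roi; k[b:d,a:c]=255; m&=k
    return m
def tray(f,col,roi):
    m=mask(f["img"],col,roi); P=np.vstack(cv2.findContours(m,cv2.RETR_EXTERNAL,cv2.CHAIN_APPROX_NONE)[0])[:,0]
    h=cv2.convexHull(P)[:,0]; return circ(cast(f,h+0.0,8),65)
E
python3 - <<'E'
from h import *
t=dict(np.load("pics/top0.npz")); s=dict(np.load("pics/scene0.npz"))
R=dict(red=(220,180,292,250),blue=(137,118,210,188),yellow=(420,198,495,270),grey=(320,120,392,190))
S=dict(red=(340,255,415,310),blue=(430,310,518,375),yellow=(150,225,222,275),grey=(220,290,302,345))
for k in R:
    print(k,"top",*tray(t,k,R[k]),"scene",*tray(s,k,S[k]))
print("near yellow",*tray(t,"yellow",(460,330,535,405)))
for n,uv,z in[("torch top",(247,204),142),("can top",(475,230),134),("tape",(165,147),69),("tin",(366,239),24),("roll",(170,232),24),("lock",(274,134),20),("box",(335,75),80)]: print(n,cast(t,uv,z).round(0))
for n,uv,z in[("torch top",(380,232),142),("can top",(179,203),134),("tape top",(488,318),69)]: print("scene",n,cast(s,uv,z).round(0))
a=cv2.resize(t["img"][100:280,130:300],None,fx=2.3,fy=2.3,interpolation=2);b=cv2.resize(t["img"][195:375,415:585],None,fx=2.3,fy=2.3,interpolation=2)
cv2.imwrite("pics/crop1.png",np.hstack([a,b])[:,:,::-1])
E
```

```text
red top [487.04314397 123.92447118] 1.2597879413284474 scene [490.15300463 127.12354916] 1.0933814099292682
blue top [616.19473255 299.21011505] 2.167455242230627 scene [617.7032788  302.76143422] 1.8297414634240567
yellow top [ 456.08530893 -286.16765411] 1.1450628635371416 scene [ 467.90923193 -280.5678561 ] 1.863868271424927
grey top [618.38349897 -76.57153886] 3.6821114268215354 scene [620.95388987 -79.96177856] 2.861198311117814
near yellow [ 189.34334068 -363.22390966] 0.6271521321058628
torch top [[487. 119.]]
can top [[ 448. -283.]]
tape [[609. 292.]]
tin [[ 441. -100.]]
roll [[449. 290.]]
lock [[655.  89.]]
box [[754. -33.]]
scene torch top [[507. 123.]]
scene can top [[ 462. -275.]]
scene tape top [[618. 315.]]
```

View pics/crop1.png

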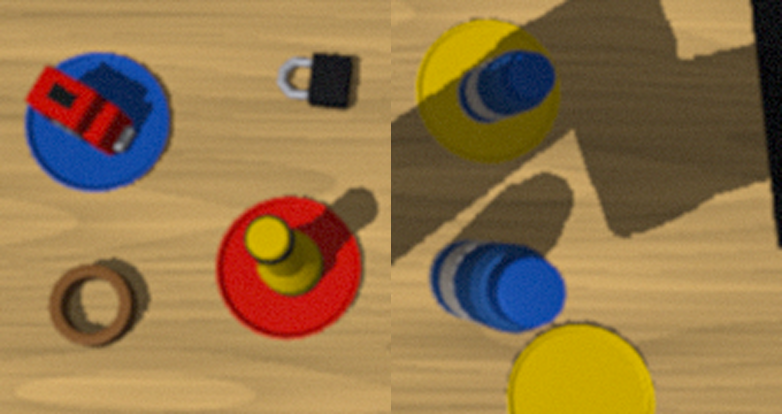

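In the crop, the right half shows the smaller can in the upper yellow tray at about (500,85). The larger can stands free at (500,285), beside the nearer yellow tray.
- **Yellow tray:** (456,-286) is 538 mm from the base and the other is about 410 mm, so the first is the one meant.
- **Can:** the small can in that tray is the one meant.

Next I move above the can to refine its position with the wrist camera.

send_rows(commands="0 0 -45 0 0 0; 60 -35 -45 0 0 -0.15; 115 -68 -45 0 0 -0.3; 170 -100 -45 0 0 -0.45; 230 -135 -45 0 0 -0.55; 286 -168 -45 0 0 -0.55; 286 -168 -45 0 0 -0.55; 286 -168 -45 0 0 -0.55; 286 -168 -45 0 0 -0.55; 286 -168 -45 0 0 -0.55", fingers=-1, newtons=40)

```text
time: 1.35
tcp_pos: [455.6, -288.4, 301.2]
orientation: [-3.141, 0.0, 0.998]
force: [-0.2, -0.9, -0.1]
finger_gap: 85.7
```

```bash
cat >> h.py <<'E'
from scipy.spatial.transform import Rotation as Ro
def look(bot,names,tag):
    out=[]
    for n in names:
        f=bot.grab_frame(n); np.savez(f"pics/{tag}_{n}.npz",**f); out.append(f)
    cv2.imwrite(f"pics/{tag}.png",np.hstack([cv2.resize(f["img"],(800//len(out),600//len(out))) for f in out])[:,:,::-1]); return out
def delta(bot,goal,yaw=None):
    s=bot.read_state(); R=Ro.from_euler("xyz",s["orientation"]); print("t",s["time"],"tcp",s["tcp_pos"].round(1),"rpy",s["orientation"].round(3),"gap",round(s["finger_gap"],1),"F",s["force"].round(1),"q",s["qpos"].round(2))
    print("shift",R.inv().apply(np.array(goal)-s["tcp_pos"]).round(1), "wz",None if yaw is None else round(s["orientation"][2]-yaw,3))
E
python3 - <<'E'
from rig import bot
from h import *
f,g=look(bot,["wrist","top"],"a"); print(f["extrinsics"].round(3).tolist(),f["K"][0])
delta(bot,(456,-286,300))
E
```

```text
[[0.84, -0.517, -0.164, 497.814], [-0.543, -0.801, -0.253, -223.862], [-0.0, 0.301, -0.954, 417.71], [0.0, 0.0, 0.0, 1.0]] [383.08909212   0.         320.53722668]
t 1.45 tcp [ 455.7 -288.3  301.2] rpy [-3.141  0.     0.998] gap 85.8 F [ 0.9 -0.4 -0.1] q [-0.68  0.1  -0.14  1.32 -0.    1.46]
shift [ 2.1 -1.   1.2] wz None
```

View pics/a.png

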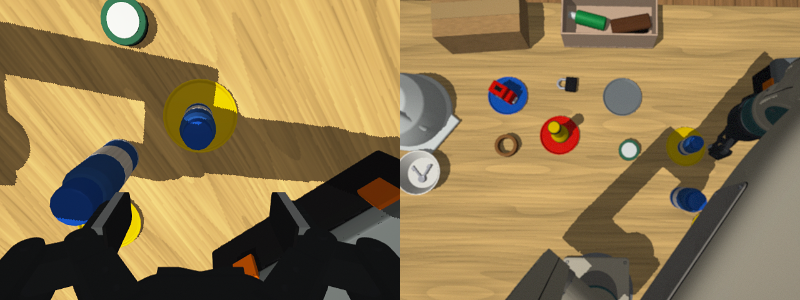

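The left (wrist) half shows the small can standing in the yellow tray, centre about (316,200) in full pixels. The big can is left of it and the tool box to the right, both clear of it. Next I measure the can and tray in the wrist view.

Run:
```python
from h import *
f=dict(np.load("pics/a_wrist.npz")); im=f["img"]
print("tray",tray(f,"yellow",(250,115,395,250)))
RNG["bl2"]=[(100,100,15),(128,255,255)]
m=mask(im,"bl2",(270,140,370,260)); ys,xs=np.nonzero(m); print("can px",xs.min(),xs.max(),ys.min(),ys.max())
# body silhouette: column centre line through camera; take symmetry axis
for z in (100,134): print(z,cast(f,[(xs.mean(),ys.max()),(xs.min(),ys.mean()),(xs.max(),ys.mean())],z).round(1))
print("pred can", [proj(f,[456,-286,z]).round(0) for z in(4,102,134)])
cv2.imwrite("pics/a2.png",cv2.resize(im[130:260,240:410],None,fx=4,fy=4)[:,:,::-1])
```

```text
tray (array([ 457.81077482, -284.208667  ]), np.float64(0.8392742236686885))
can px 287 345 166 239
100 [[ 439.4 -306.9]
 [ 435.2 -268.3]
 [ 476.4 -294.9]]
134 [[ 445.7 -298.1]
 [ 441.9 -263.5]
 [ 478.7 -287.3]]
pred can [array([319., 189.]), array([319., 210.]), array([319., 219.])]
```

View pics/a2.png

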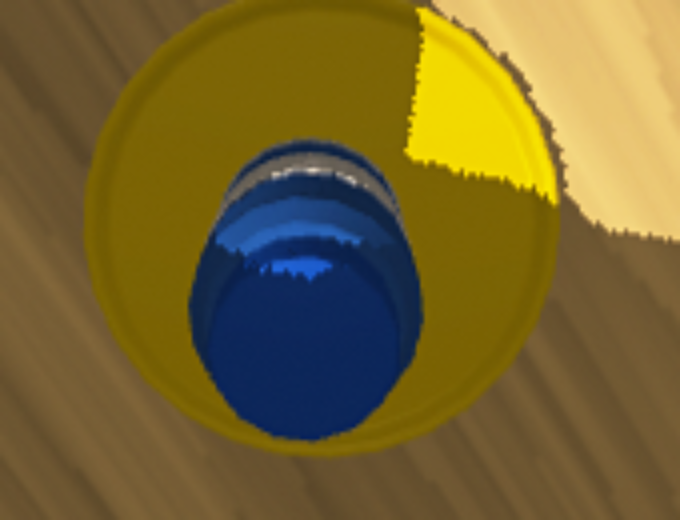

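Crop: the cap top circle is centred at about (316,215) in full pixels and is 48 px wide, where 49 is expected. That puts the can at about (456,-282) and the tray at (458,-284). I descend there and grip.

send_rows(commands="5.5 -3 30 0 0 0; 5.5 -3 70 0 0 0; 5.5 -3 110 0 0 0; 5.5 -3 150 0 0 0; 5.5 -3 180 0 0 0; 5.5 -3 200 0 0 0; 5.5 -3 209 0 0 0; 5.5 -3 209 0 0 0; 5.5 -3 209 0 0 0")

```text
time: 2.58
tcp_pos: [457.4, -281.7, 93.4]
orientation: [3.14, 0.0, 0.999]
force: [-0.2, -0.4, 0.4]
finger_gap: 85.6
```

send_rows(commands="0 0 0 0 0 0; 0 0 0 0 0 0; 0 0 0 0 0 0; 0 0 0 0 0 0; 0 0 0 0 0 0; 0 0 0 0 0 0; 0 0 0 0 0 0; 0 0 0 0 0 0", fingers=1, newtons=40)

```text
time: 3.58
tcp_pos: [457.0, -281.2, 93.2]
orientation: [3.141, 0.0, 1.0]
force: [-1.0, 1.2, 5.8]
finger_gap: 49.3
```

Run:
```python
from rig import bot
from h import *
delta(bot,(618.5,-77,210))
```

```text
t 3.575 tcp [ 457.  -281.2   93.2] rpy [3.141 0.    1.   ] gap 49.3 F [-1.   1.2  5.8] q [-0.67  0.26 -0.42  0.89 -0.    1.47]
shift [ 259.    25.7 -116.8] wz None
```

send_rows(commands="0 0 -20 0 0 0; 0 0 -50 0 0 0; 0 0 -80 0 0 0; 40 4 -80 0 0 0; 90 9 -80 0 0 0; 140 14 -80 0 0 0; 190 20 -80 0 0 0; 235 24 -80 0 0 0; 258 26 -80 0 0 0; 258 26 -80 0 0 0")

```text
time: 4.82
tcp_pos: [618.4, -76.9, 171.8]
orientation: [-3.141, 0.001, 1.002]
force: [-0.6, -0.3, -1.9]
finger_gap: 49.1
```

send_rows(commands="0 0 0 0 0 0; 0 0 20 0 0 0; 0 0 45 0 0 0; 0 0 62 0 0 0; 0 0 72 0 0 0; 0 0 77 0 0 0; 0 0 79 0 0 0; 0 0 79 0 0 0; 0 0 79 0 0 0")

```text
time: 5.95
tcp_pos: [618.5, -78.0, 94.0]
orientation: [3.14, -0.0, 1.0]
force: [-0.4, -0.0, -1.9]
finger_gap: 48.9
```

send_rows(commands="0 0 1 0 0 0; 0 0 1.5 0 0 0; 0 0 1.5 0 0 0")

```text
time: 6.32
tcp_pos: [618.6, -77.9, 93.2]
orientation: [3.14, -0.001, 1.0]
force: [-1.7, 0.6, 5.7]
finger_gap: 48.7
```

send_rows(commands="0 0 0 0 0 0; 0 0 0 0 0 0; 0 0 0 0 0 0; 0 0 0 0 0 0; 0 0 0 0 0 0; 0 0 0 0 0 0; 0 0 0 0 0 0; 0 0 0 0 0 0", fingers=-1)

```text
time: 7.32
tcp_pos: [618.0, -77.9, 91.8]
orientation: [3.142, -0.0, 1.0]
force: [-1.4, -0.2, 0.2]
finger_gap: 85.5
```

send_rows(commands="0 0 -15 0 0 0; 0 0 -45 0 0 0; 0 0 -90 0 0 0; 0 0 -145 0 0 0; 0 0 -200 0 0 0; 0 0 -207 0 0 0; 0 0 -207 0 0 0")

```text
time: 8.2
tcp_pos: [618.4, -78.0, 300.3]
orientation: [3.139, -0.001, 1.0]
force: [-0.5, -0.4, -0.6]
finger_gap: 85.2
```

Run:
```python
from rig import bot
from h import *
delta(bot,(487,120,300))
```

```text
t 8.2 tcp [618.4 -78.  300.3] rpy [ 3.139e+00 -1.000e-03  1.000e+00] gap 85.2 F [-0.5 -0.4 -0.6] q [-0.23  0.25  0.04  1.35  0.    1.91]
shift [ 9.560e+01 -2.175e+02 -2.000e-01] wz None
```

send_rows(commands="20 -45 0 0 0 0; 44 -100 0 0 0 0; 66 -150 0 0 0 0; 88 -200 0 0 0 0; 96 -218 0 0 0 0; 96 -218 0 0 0 0; 96 -218 0 0 0 0")

```text
time: 9.07
tcp_pos: [487.0, 119.9, 298.1]
orientation: [-3.141, 0.001, 0.999]
force: [0.9, -0.7, 0.2]
finger_gap: 85.6
```

Run:
```python
from rig import bot
from h import *
f,=look(bot,["wrist"],"b"); delta(bot,(487,120,300))
print("pred",[proj(f,p).round(0) for p in([488,125,8],[487,120,142])])
```

```text
t 9.125 tcp [487.2 119.7 298.3] rpy [-3.141e+00  1.000e-03  9.980e-01] gap 85.5 F [ 1.3 -0.5 -0.1] q [ 0.11  0.04 -0.22  1.31 -0.    2.26]
shift [ 0.1 -0.3 -1.7] wz None
pred [array([318., 188.]), array([320., 226.])]
```

View pics/b.png

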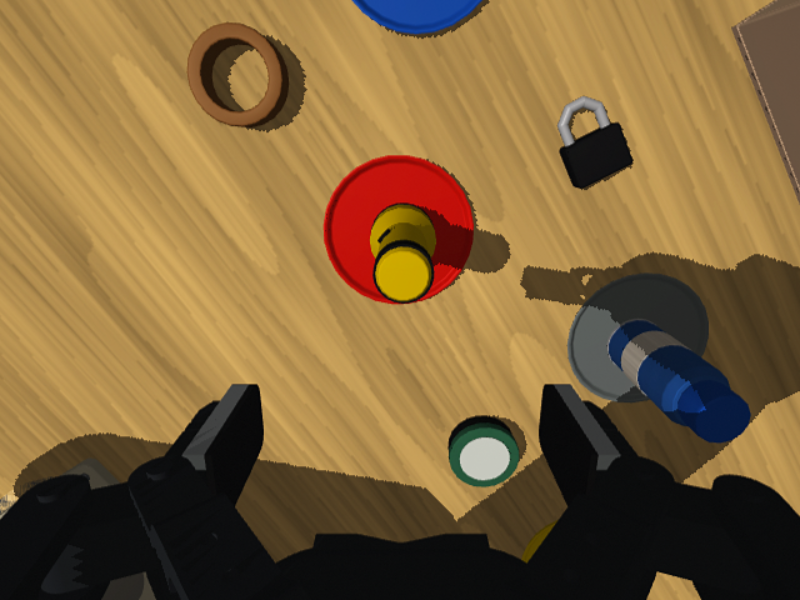

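The can stands in the grey tray at (640,340). The torch stands in the red tray with its tail disc at (404,272), which is (323,218) in full pixels.

Run:
```python
from rig import bot
from h import *
f=dict(np.load("pics/b_wrist.npz"))
m=mask(f["img"],"yellow",(295,195,350,245)); m=cv2.inRange(cv2.cvtColor(f["img"],cv2.COLOR_RGB2HSV)[:,:,2],140,255)&m
c=max(cv2.findContours(m,0,1)[0],key=cv2.contourArea); (e,ax,_)=cv2.fitEllipse(c); print(e,ax); p=cast(f,e,142)[0]; print("torch",p,"tray",tray(f,"red",(255,120,385,245)))
delta(bot,(*p,118))
```

```text
(321.11944580078125, 219.00965881347656) (39.969757080078125, 42.027976989746094)
torch [490.53056228 124.02824234] tray (array([488.75325456, 126.23431616]), np.float64(0.9777117085288864))
t 9.125 tcp [487.2 119.7 298.3] rpy [-3.141e+00  1.000e-03  9.980e-01] gap 85.5 F [ 1.3 -0.5 -0.1] q [ 0.11  0.04 -0.22  1.31 -0.    2.26]
shift [  5.5   0.5 180.3] wz None
```

send_rows(commands="5.5 0.5 30 0 0 0; 5.5 0.5 70 0 0 0; 5.5 0.5 110 0 0 0; 5.5 0.5 145 0 0 0; 5.5 0.5 170 0 0 0; 5.5 0.5 184 0 0 0; 5.5 0.5 186 0 0 0; 5.5 0.5 186 0 0 0; 5.5 0.5 186 0 0 0")

```text
time: 10.25
tcp_pos: [491.0, 125.1, 114.0]
orientation: [3.14, -0.002, 1.0]
force: [-0.1, -0.6, 0.6]
finger_gap: 85.5
```

send_rows(commands="0 0 0 0 0 0; 0 0 0 0 0 0; 0 0 0 0 0 0; 0 0 0 0 0 0; 0 0 0 0 0 0; 0 0 0 0 0 0; 0 0 0 0 0 0; 0 0 0 0 0 0; 0 0 0 0 0 0", fingers=1)

```text
time: 11.38
tcp_pos: [490.4, 125.0, 113.2]
orientation: [3.141, -0.0, 1.0]
force: [0.4, -1.4, 4.2]
finger_gap: 34.8
```

Run:
```python
from rig import bot
from h import *
delta(bot,(457.5,-284.5,182))
```

```text
t 11.375 tcp [490.4 125.  113.2] rpy [ 3.141 -0.     1.   ] gap 34.8 F [ 0.4 -1.4  4.2] q [ 0.12  0.19 -0.46  0.92 -0.    2.26]
shift [-362.2  193.7  -68.8] wz None
```

send_rows(commands="0 0 -20 0 0 0; 0 0 -50 0 0 0; 0 0 -80 0 0 0; -35 19 -80 0 0 0; -85 45 -80 0 0 0; -135 72 -80 0 0 0; -185 99 -80 0 0 0; -235 125 -80 0 0 0; -285 152 -80 0 0 0; -325 173 -80 0 0 0")

```text
time: 12.62
tcp_pos: [458.2, -243.0, 191.3]
orientation: [-3.138, -0.001, 0.999]
force: [0.5, 0.6, -1.0]
finger_gap: 35.3
```

send_rows(commands="-30 16 0 0 0 0; -38 20.5 0 0 0 0; -38 20.5 0 0 0 0; -38 20.5 25 0 0 0; -38 20.5 50 0 0 0; -38 20.5 68 0 0 0; -38 20.5 76 0 0 0; -38 20.5 79 0 0 0; -38 20.5 80 0 0 0; -38 20.5 80 0 0 0")

```text
time: 13.88
tcp_pos: [457.0, -285.2, 113.5]
orientation: [3.14, 0.0, 1.0]
force: [0.3, 0.2, -1.6]
finger_gap: 35.4
```

send_rows(commands="0 0 1 0 0 0; 0 0 1.5 0 0 0; 0 0 1.5 0 0 0")

```text
time: 14.25
tcp_pos: [457.2, -285.6, 113.1]
orientation: [3.14, 0.0, 1.0]
force: [-1.7, 0.6, 6.1]
finger_gap: 35.1
```

send_rows(commands="0 0 0 0 0 0; 0 0 0 0 0 0; 0 0 0 0 0 0; 0 0 0 0 0 0; 0 0 0 0 0 0; 0 0 0 0 0 0; 0 0 0 0 0 0; 0 0 0 0 0 0", fingers=-1)

```text
time: 15.25
tcp_pos: [456.5, -285.0, 111.3]
orientation: [-3.142, 0.0, 1.0]
force: [-0.5, 0.3, 0.5]
finger_gap: 84.8
```

send_rows(commands="0 0 -15 0 0 0; 0 0 -45 0 0 0; 0 0 -90 0 0 0; 0 0 -140 0 0 0; 0 0 -180 0 0 0; 0 0 -187 0 0 0; 0 0 -187 0 0 0")

```text
time: 16.12
tcp_pos: [456.6, -285.1, 299.1]
orientation: [3.14, 0.0, 1.0]
force: [-0.2, 1.1, -0.4]
finger_gap: 85.3
```

Run:
```python
from rig import bot
from h import *
f,=look(bot,["wrist"],"c")
m=mask(f["img"],"yellow",(295,195,350,250)); m&=cv2.inRange(cv2.cvtColor(f["img"],cv2.COLOR_RGB2HSV)[:,:,2],140,255)
delta(bot,(610,292,280))
```

```text
t 16.175 tcp [ 456.1 -284.6  297.7] rpy [-3.141 -0.     1.   ] gap 85.2 F [-0.4  0.2 -1. ] q [-0.68  0.1  -0.15  1.32 -0.    1.46]
shift [ 568.4 -182.1   18. ] wz None
```

View pics/c.png

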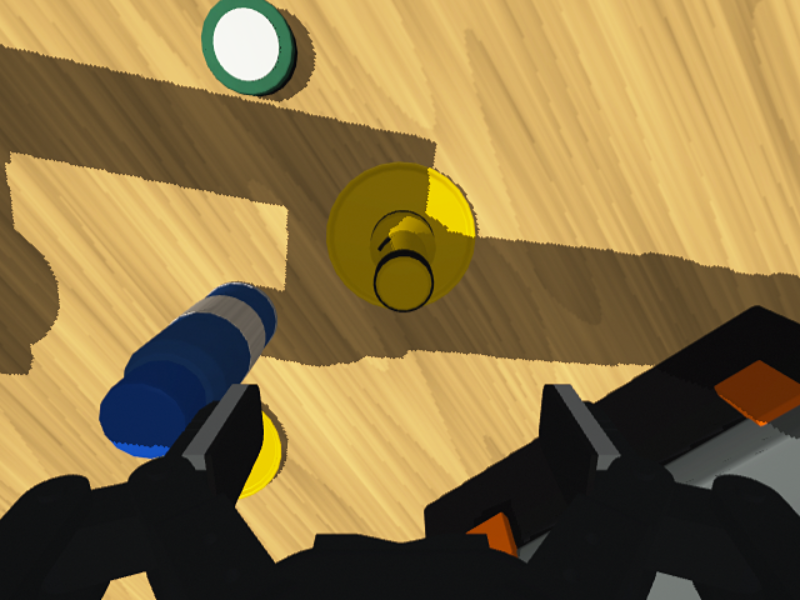

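The torch stands upright in the yellow tray: tail at (403,281), tray centre at (401,236). Next is the tape measure.

send_rows(commands="40 -13 0 0 0 0; 95 -31 0 0 0 0; 150 -48 0 0 0 0; 207 -66 0 0 0 0; 265 -85 0 0 0 0; 320 -103 5 0 0 0; 378 -121 10 0 0 0; 435 -139 15 0 0 0; 490 -157 18 0 0 0; 535 -171 18 0 0 0")

```text
time: 17.42
tcp_pos: [600.6, 259.5, 277.2]
orientation: [-3.138, 0.004, 1.001]
force: [-0.3, -0.6, 0.3]
finger_gap: 85.3
```

send_rows(commands="28 -9 0 0 0 0; 33 -11 0 0 0 0; 33 -11 0 0 0 0; 33 -11 0 0 0 0")

```text
time: 17.92
tcp_pos: [609.9, 290.0, 279.8]
orientation: [-3.141, 0.001, 0.999]
force: [-0.4, 0.3, -0.3]
finger_gap: 85.2
```

Run:
```python
from rig import bot
from h import *
f,=look(bot,["wrist"],"d")
cv2.imwrite("pics/d2.png",cv2.resize(f["img"][80:260,220:420],None,fx=4,fy=4)[:600,:,::-1])
delta(bot,(610,292,280))
print("tray",tray(f,"blue",(240,90,400,250)))
```

```text
t 17.975 tcp [610.1 290.  280.2] rpy [-3.141e+00  1.000e-03  9.980e-01] gap 85.9 F [ 0.2 -0.1 -0. ] q [ 0.35  0.36  0.13  1.35 -0.    2.49]
shift [ 1.7 -1.1  0.2] wz None
tray (array([617.92674968, 300.92257825]), np.float64(1.1919598874635327))
```

View pics/d2.png

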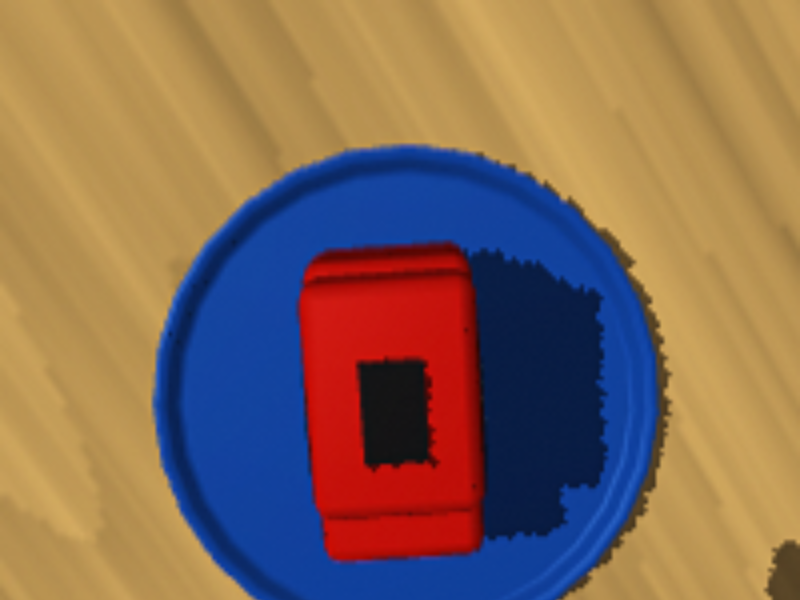

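The tape's top face has corners at about (301,285), (468,272), (483,508) and (317,518) in the crop. The flat sides run nearly along tool x, and no hook shows on top.

Run:
```python
from rig import bot
from h import *
f=dict(np.load("pics/d_wrist.npz"))
c=np.array([(301,285),(468,272),(483,508),(317,518)])/4+[220,80]
P=cast(f,c,69); print(P.round(1)); m=P.mean(0); print("centre",m)
for a,b in((0,3),(1,2),(0,1),(3,2)): v=P[a]-P[b]; print(np.hypot(*v).round(1),np.arctan2(v[1],v[0]).round(3))
ends=cast(f,np.array([(388,248),(403,557)])/4+[220,80],49);print("ends",ends,ends.mean(0),np.hypot(*(ends[0]-ends[1])))
delta(bot,(*m,48))
```

```text
[[619.1 342.9]
 [649.9 326.2]
 [625.9 281.7]
 [594.2 299.5]]
centre [622.26056961 312.57419759]
50.0 1.048
50.5 1.076
35.0 2.645
36.4 2.631
ends [[637.66728323 338.36868521]
 [602.33341225 277.46041879]] [620.00034774 307.914552  ] 70.41519265543572
t 17.975 tcp [610.1 290.  280.2] rpy [-3.141e+00  1.000e-03  9.980e-01] gap 85.9 F [ 0.2 -0.1 -0. ] q [ 0.35  0.36  0.13  1.35 -0.    2.49]
shift [ 25.8  -1.9 232.2] wz None
```

send_rows(commands="10 -1 30 0 0 -0.03; 23 -2 75 0 0 -0.06; 23 -2 120 0 0 -0.06; 23 -2 165 0 0 -0.06; 23 -2 200 0 0 -0.06; 23 -2 222 0 0 -0.06; 23 -2 232 0 0 -0.06; 23 -2 234 0 0 -0.06; 23 -2 234 0 0 -0.06; 23 -2 234 0 0 -0.06")

```text
time: 19.23
tcp_pos: [622.1, 312.0, 47.8]
orientation: [3.14, -0.002, 1.06]
force: [0.2, -0.3, -0.1]
finger_gap: 85.2
```

send_rows(commands="0 0 0 0 0 0; 0 0 0 0 0 0; 0 0 0 0 0 0; 0 0 0 0 0 0; 0 0 0 0 0 0; 0 0 0 0 0 0; 0 0 0 0 0 0; 0 0 0 0 0 0; 0 0 0 0 0 0", fingers=1)

```text
time: 20.35
tcp_pos: [621.3, 311.9, 46.6]
orientation: [3.141, -0.001, 1.06]
force: [0.3, 1.0, 3.2]
finger_gap: 37.5
```

Run:
```python
from rig import bot
from h import *
delta(bot,(488.5,126,150))
```

```text
t 20.35 tcp [621.3 311.9  46.6] rpy [ 3.141e+00 -1.000e-03  1.060e+00] gap 37.5 F [0.3 1.  3.2] q [ 0.37  0.56 -0.08  0.93  0.    2.45]
shift [-227.   -24.9 -103.6] wz None
```

send_rows(commands="0 0 -20 0 0 0; 0 0 -50 0 0 0; 0 0 -80 0 0 0; -40 -4 -80 0 0 0; -90 -10 -80 0 0 0; -140 -15 -80 0 0 0; -185 -20 -80 0 0 0; -215 -24 -80 0 0 0; -226 -25 -80 0 0 0; -226 -25 -80 0 0 0")

```text
time: 21.6
tcp_pos: [488.9, 126.7, 126.7]
orientation: [3.141, -0.001, 1.059]
force: [0.5, -0.0, -2.0]
finger_gap: 37.6
```

send_rows(commands="0 0 0 0 0 0; 0 0 25 0 0 0; 0 0 50 0 0 0; 0 0 68 0 0 0; 0 0 76 0 0 0; 0 0 79 0 0 0; 0 0 80 0 0 0; 0 0 81 0 0 0; 0 0 81 0 0 0")

```text
time: 22.72
tcp_pos: [489.7, 127.1, 46.6]
orientation: [3.14, -0.001, 1.06]
force: [-2.4, 1.4, 4.5]
finger_gap: 37.3
```

send_rows(commands="0 0 0 0 0 0; 0 0 0.5 0 0 0; 0 0 0.5 0 0 0")

```text
time: 23.1
tcp_pos: [489.7, 127.1, 46.5]
orientation: [3.14, -0.001, 1.06]
force: [-2.5, -0.8, 10.1]
finger_gap: 37.7
```

send_rows(commands="0 0 0 0 0 0; 0 0 0 0 0 0; 0 0 0 0 0 0; 0 0 0 0 0 0; 0 0 0 0 0 0; 0 0 0 0 0 0; 0 0 0 0 0 0; 0 0 0 0 0 0", fingers=-1)

```text
time: 24.1
tcp_pos: [488.8, 126.8, 44.8]
orientation: [3.142, -0.0, 1.06]
force: [0.0, -0.4, -0.5]
finger_gap: 85.5
```

send_rows(commands="0 0 -15 0 0 0; 0 0 -45 0 0 0; 0 0 -90 0 0 0; 0 0 -145 0 0 0; 0 0 -200 0 0 0; 0 0 -245 0 0 0; 0 0 -253 0 0 0; 0 0 -253 0 0 0; 0 0 -253 0 0 0")

```text
time: 25.22
tcp_pos: [487.6, 126.6, 296.2]
orientation: [-3.139, 0.002, 1.06]
force: [0.2, 0.5, -0.4]
finger_gap: 85.2
```

Run:
```python
from rig import bot
from h import *
f,=look(bot,["wrist"],"e")
cv2.imwrite("pics/e2.png",cv2.resize(f["img"][100:250,220:420],None,fx=4,fy=4)[:,:,::-1])
delta(bot,(618.5,-78,300))
```

```text
t 25.275 tcp [487.5 126.7 295.9] rpy [-3.139e+00  2.000e-03  1.060e+00] gap 85.0 F [-0.3  0.3 -0.7] q [ 0.13  0.04 -0.22  1.31  0.    2.21]
shift [-114.5  214.3   -4.5] wz None
```

View pics/e2.png

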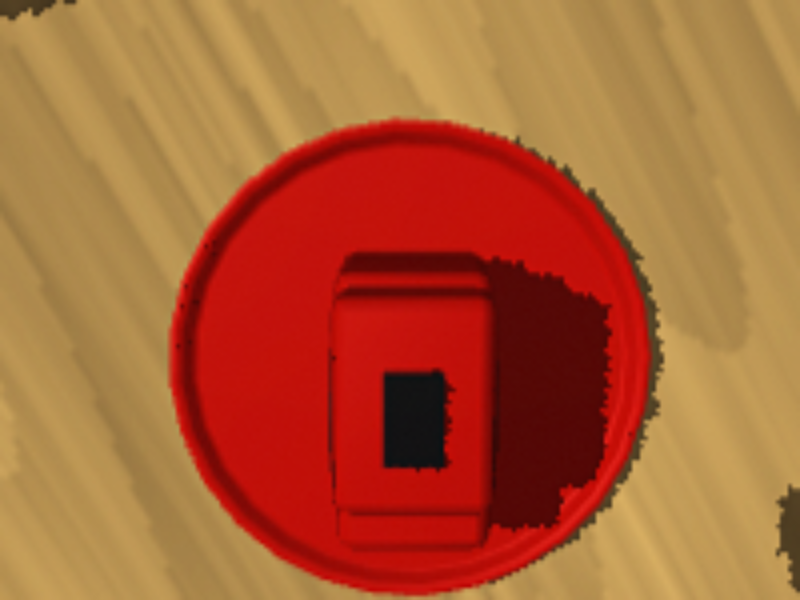

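The tape stands upright in the red tray, top face rows 295 to 512, near end at row 549, base of the far end at row 253. Now I check its centring.

Run:
```python
from h import *
f=dict(np.load("pics/e_wrist.npz"))
q=lambda *p:np.array(p)/4+[220,100]
a=np.array([np.cos(1.06),np.sin(1.06)])
tr,_=tray(f,"red",(255,120,390,252)); print("tray",tr)
top=cast(f,q((332,295),(491,295),(491,512),(337,513)),69).mean(0)
n=cast(f,q((413,549)),49)[0]; l=cast(f,q((416,272)),49)[0]; b=cast(f,q((416,253)),4)[0]
for k,p in dict(top=top,near=n+35*a,ledge=l-35*a,base=b-35*a).items(): print(k,p.round(1),"off along/across",((p-tr)@a).round(1),((p-tr)@[a[1],-a[0]]).round(1))
```

```text
tray [488.8229501  126.37784203]
top [491.  128.1] off along/across 2.6 1.0
near [488.4 123.2] off along/across -3.0 1.2
ledge [488.1 121.5] off along/across -4.6 1.8
base [488.  120.6] off along/across -5.4 2.1
```

Offsets are at most about 5 mm, inside the 15 mm limit. Now I fetch the can from the grey tray.

send_rows(commands="-20 38 -4 0 0 0; -46 86 -4 0 0 0; -70 131 -4 0 0 0; -95 178 -4 0 0 0; -112 210 -4 0 0 0; -114.5 214 -4 0 0 0; -114.5 214 -4 0 0 0; -114.5 214 -4 0 0 0")

```text
time: 26.28
tcp_pos: [618.6, -76.6, 301.3]
orientation: [-3.14, 0.0, 1.061]
force: [-0.3, -0.2, -0.9]
finger_gap: 85.2
```

Run:
```python
from rig import bot
from h import *
f,=look(bot,["wrist"],"g")
RNG["bl2"]=[(100,100,15),(128,255,255)]
m=mask(f["img"],"bl2",(260,130,380,270)); ys,xs=np.nonzero(m); print(xs.min(),xs.max(),ys.max(),"cap centre pred",proj(f,[618.3,-78,134]).round(0))
print("cast cap", cast(f,((xs.min()+xs.max())/2,ys.max()-23.5),134))
delta(bot,(618.3,-78,93))
```

```text
291 349 248 cap centre pred [321. 224.]
cast cap [[617.44577508 -78.07168846]]
t 26.325 tcp [618.7 -76.6 301.7] rpy [-3.141  0.     1.061] gap 85.3 F [ 0.1  0.1 -0.1] q [-0.23  0.26  0.04  1.36  0.    1.85]
shift [ -1.4   0.5 208.7] wz None
```

The can is where I left it, measured at (617,-78), so I descend and grip.

send_rows(commands="-1.5 0 30 0 0 0; -1.5 0 70 0 0 0; -1.5 0 110 0 0 0; -1.5 0 150 0 0 0; -1.5 0 180 0 0 0; -1.5 0 200 0 0 0; -1.5 0 209 0 0 0; -1.5 0 209 0 0 0; -1.5 0 209 0 0 0")

```text
time: 27.45
tcp_pos: [619.6, -79.0, 94.2]
orientation: [3.139, -0.001, 1.06]
force: [-0.2, 0.4, 0.0]
finger_gap: 85.5
```

send_rows(commands="0 0 0 0 0 0; 0 0 0 0 0 0; 0 0 0 0 0 0; 0 0 0 0 0 0; 0 0 0 0 0 0; 0 0 0 0 0 0; 0 0 0 0 0 0; 0 0 0 0 0 0", fingers=1)

```text
time: 28.45
tcp_pos: [619.0, -79.0, 93.8]
orientation: [3.141, -0.0, 1.06]
force: [-1.7, 0.6, 6.4]
finger_gap: 48.9
```

Run:
```python
from rig import bot
from h import *
delta(bot,(617.5,300.5,173))
```

```text
t 28.45 tcp [619.  -79.   93.8] rpy [ 3.141 -0.     1.06 ] gap 48.9 F [-1.7  0.6  6.4] q [-0.23  0.4  -0.22  0.95  0.    1.85]
shift [ 330.3 -186.8  -79.2] wz None
```

send_rows(commands="0 0 -20 0 0 0; 0 0 -50 0 0 0; 0 0 -80 0 0 0; 35 -20 -80 0 0 0; 80 -45 -80 0 0 0; 125 -71 -80 0 0 0; 170 -96 -80 0 0 0; 215 -122 -80 0 0 0; 260 -147 -80 0 0 0; 300 -170 -80 0 0 0")

```text
time: 29.7
tcp_pos: [616.7, 267.5, 172.0]
orientation: [-3.141, 0.001, 1.06]
force: [0.7, -1.1, -1.8]
finger_gap: 48.8
```

send_rows(commands="25 -14 0 0 0 0; 30.5 -17 0 0 0 0; 30.5 -17 0 0 0 0; 30.5 -17 25 0 0 0; 30.5 -17 50 0 0 0; 30.5 -17 68 0 0 0; 30.5 -17 76 0 0 0; 30.5 -17 79 0 0 0; 30.5 -17 80 0 0 0; 30.5 -17 80 0 0 0")

```text
time: 30.95
tcp_pos: [617.9, 301.0, 93.9]
orientation: [3.14, -0.001, 1.06]
force: [-0.4, 0.8, -0.5]
finger_gap: 48.8
```

send_rows(commands="0 0 1 0 0 0; 0 0 1 0 0 0; 0 0 1 0 0 0")

```text
time: 31.32
tcp_pos: [618.0, 301.2, 93.8]
orientation: [3.14, -0.002, 1.06]
force: [-2.1, -0.2, 5.1]
finger_gap: 49.2
```

send_rows(commands="0 0 0 0 0 0; 0 0 0 0 0 0; 0 0 0 0 0 0; 0 0 0 0 0 0; 0 0 0 0 0 0; 0 0 0 0 0 0; 0 0 0 0 0 0; 0 0 0 0 0 0", fingers=-1)

```text
time: 32.33
tcp_pos: [617.2, 300.7, 91.8]
orientation: [3.142, -0.0, 1.06]
force: [-0.3, 0.6, 0.6]
finger_gap: 85.5
```

send_rows(commands="0 0 -15 0 0 0; 0 0 -45 0 0 0; 0 0 -90 0 0 0; 0 0 -145 0 0 0; 0 0 -200 0 0 0; 0 0 -207 0 0 0; 0 0 -207 0 0 0")

```text
time: 33.2
tcp_pos: [617.6, 300.8, 300.4]
orientation: [3.14, -0.002, 1.06]
force: [0.7, -0.4, -1.4]
finger_gap: 85.5
```

Run:
```python
from rig import bot
from h import *
f,g=look(bot,["wrist","scene"],"k")
delta(bot,(500,0,300))
print("tray",tray(f,"blue",(240,90,400,250)), "cap pred",proj(f,[618,301,134]))
t=bot.grab_frame("top"); o=dict(np.load("pics/top0.npz"))
d=cv2.absdiff(t["img"],o["img"]).max(2)
for n,u,v in(("tin",366,239),("roll",170,232),("lock",270,134)): print(n,(d[v-22:v+22,u-22:u+22]>60).sum())
cv2.imwrite("pics/k.png",np.vstack([np.hstack([cv2.resize(x["img"],(400,300)) for x in(f,t)]),np.hstack([g["img"][200:380:,140:380],g["img"][200:380,300:540]]).repeat(1,0) if 0 else cv2.resize(g["img"][180:390,130:530],(800,300))[:300]])[:,:,::-1])
```

```text
t 33.3 tcp [616.4 300.4 297.2] rpy [-3.14e+00  2.00e-03  1.06e+00] gap 85.3 F [-1.   0.2 -0.4] q [0.36 0.37 0.19 1.39 0.   2.44]
shift [-318.9   45.4   -2.2] wz None
tray (array([617.8816395 , 300.61611582]), np.float64(1.1074182584346062)) cap pred [320.07951827 222.5502386 ]
tin 1337
roll 0
lock 0
```

View pics/k.png

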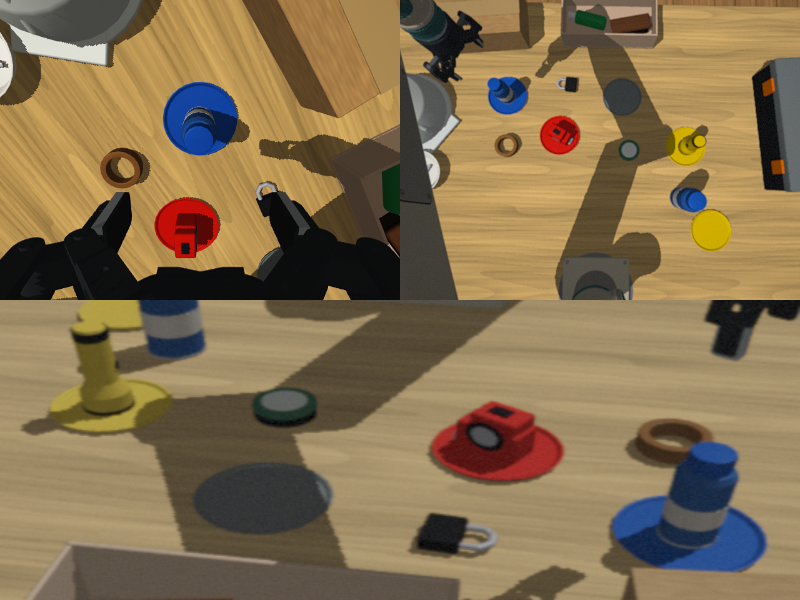

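All three stand upright in their own trays: torch at (95,370), tape at (495,430) and can at (705,495) in the lower strip. The grey tray at (262,497) is empty and the small things are in place; the pixel change at the tin is the arm's shadow. The arm is clear, so I hand in.

```bash
python3 -c "
from rig import bot
print(bot.hand_in(), bot.read_state()['time'])"
```

```text
the job is handed in; nothing more can be done
the job is handed in; nothing more can be done
```

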